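# Hold a sample carrier on the stop of an optical reader

## Robot

A 6-joint arm with a two-finger parallel gripper is mounted at the origin on the work surface. World frame = base frame: x ahead of the robot, y to its left, z up, the work surface at z = 0. Lengths are in m, angles in rad, forces in N, time in s.
With the tool pointing down it reaches from about 0.275 to 0.825 m from the base axis. Payload 5.2 kg.
Tool frame: the origin (TCP) lies at the very end of the fingers, on their centre line; the grasp point (between the pads) lies 19 mm behind it (arm.grip_point_offset is the distance from the TCP to the grasp point, in m); z points along the fingers, y is the line along which they close (so a half turn about z gives the same grasp; the last joint's range is limited). The gripper opens to 93 mm and grips with 3 to 60 N. Pads are 15 mm wide; open, the fingers measure 128 mm over their backs; the gripper's body (75 mm by 188 mm) begins 65 mm behind the grasp point.
Start: joints at [0.97, 0.259, 1.535, -0, 1.348, -0.203], TCP at [0.213, 0.507, 0.219] pointing down, gripper open.
Joint ranges: [-3.14, 3.14], [-0.91, 2.08], [0.19, 2.58], [-1.22, 4.36], [0.22, 2.71], [-3.12, 3.12]. Speed limits (rad/s): [2.57, 2.57, 3.14, 3.14, 3.14, 3.14].

## Interface

Orientations are given as a 3x3 rotation matrix whose columns are the frame's x, y, z axes.
In Python, from rig import arm gives the robot as it stands. The module is installed in compiled form; this text tells all that it offers.
- The arm moves only by the tool arm_command, never from a script. Its argument "steps" is a list of rows, each a list of 7 numbers: the closure, from -1 (fully open) to 1 (shut), then the shift along the tool's x, y, z in shares of 0.6 m (1.0 is 0.6 m), then the turn, a rotation vector about the tool's x, y, z in fractions of the full range, 1 being 4 rad. A call has 1 to 20 rows; each row is the pose to reach, as a shift and turn from the pose commanded when the call began, along the tool's axes at that moment; what a row does not reach only later rows make up. A row lasts 1/10 s, in which the tool goes at most 50 mm and 8.59 degrees, less where a joint would pass 70% of its speed; a pose out of reach is approached as far as the arm can. A shift or turn number past 1, either way, is cut back to 1. A call with a gripper value outside its range is refused whole. The fingers move at their own pace and stop on an object; "grip_force" is the grip in N (left out, the last holds). Time passes only in rows, so rows that repeat a pose let the fingers close. It gives the time, the measured TCP pose, the force, the opening and the grip force at its end, in the units of the state.
- arm.state(): the state, without advancing time (a new reading comes with each control period).
- arm.get_image(name): name is "side" or "top" or "wrist"; returns the picture (480x640x3 uint8, red, green, blue); there is no depth.
- arm.camera_model(name): a dict with "intrinsics" (3x3 intrinsics, pixels), "R" (3x3) and "t" (3): a world point X has camera coordinates R X + t. Camera axes: x right, y down, z forward; pixel columns grow to the right and rows downward; lengths in m; the calibration is good to about 2 mm. A picture is of the moment at which its call begins: read the wrist's pose just before it. camera_model takes no time and is no camera call; for the wrist camera it gives the pose at the moment of the call.
- arm.close_job(): hands the job in; it is judged then, once.
The state is a dict: "clock": time; "joint_pos": joint angles; "dq": joint speeds; "joint_torque": joint torques, N m; "tcp_pos": TCP position; "ee_rot": TCP orientation; "force": force on the tool from outside, world axes, zero at the start; "wrist_torque": the same for the moment, N m; "finger_gap": finger opening in m; "grasp_force": force on a finger pad.
Only numpy, scipy, OpenCV 4.12 (cv2) and the standard library are available. Lean on these libraries where they do the work, as an engineer would, in place of code of your own. Each camera call takes 0.05 s, during which the arm holds its last target. There are 200 camera calls.

## Task

Get the bench reader ready for a reading: first lower its open lid until it is fully shut, without slamming it. Then push the sample carrier along its guide, against the sprung plunger, until it bears firmly on the two hard stops without ramming them, and keep it pressed there: the program finishes while the gripper is still holding the carrier on its stops, with the lid still shut. Leave the other things on the bench where they are.

Things in the scene. Friction and masses are not known exactly. Their poses are not given: they have to be found in the camera images.
- reader: Fixed reader. Dark steel base plate 280 x 140 x 8 mm (length along x, centred on the origin) with a grey box-shaped detector housing on it: x = 15 to 135 mm, 130 mm wide, rim 63 mm above the bench. Origin: on the bench under the stop plane (stop faces at x = 0). x is the direction the carrier is pushed in (roughly away from the robot), z up.
- guide (a point): Middle of the straight carrier guide in front of the housing, on the base plate 8 mm above the bench, at x = -42.5 mm of the reader; axes as the reader's. Two low steel rails along x, inner faces 49 mm apart, 6 mm high, 8 mm wide, from x = -85 to 0 mm; open above and at the -x end.
- stop: Two hard stops, steel blocks on the front of the housing, one each side of the plunger (y = +-17.5 mm, 9 mm wide, 8 to 52 mm above the bench). Their front faces lie at x = 0 of the reader; origin and axes are the reader's. More than 60 N on them counts as ramming.
- plunger (a joint): Travel (m) of the sprung plunger: brass pin, 16 mm diameter, pointing to -x from the housing, axis 32 mm above the bench at the reader's y = 0. 0 = out, tip 18 mm in front of the stops; pushed in along +x. 0.018 with the carrier on the stops. Spring 3 N to start, 300 N/m: about 8.4 N at the stops; it pushes the carrier back if let go.
- carrier: Sample carrier, loose in the guide: aluminium block 40 (x) x 46 (y) x 45 mm high with a small glass window in its top, about 0.2 kg. Origin at the centre of its underside, 8 mm above the bench; x along the guide to the plunger. It starts 4 to 27 mm short of the plunger tip. On the stops its origin is at x = -20 mm of the reader. Push its flat rear (-x) face or grip its sides.
- carrier_rear (a point): Centre line of the carrier's rear (-x) face, 25 mm above its underside (33 mm above the bench). Axes as the carrier's.
- lid (a joint): Opening angle of the lid (rad): 0 = shut, flat on the housing; starts between 0.7 and 1.15. A stiff friction hinge (about 0.3 N m) holds it wherever it is left; a few newtons on its front part push it down. Below 0.05 it counts as shut.
- lid_hinge (a point): Middle of the lid's hinge axis (along the reader's y) at the far rim: x = 137 mm of the reader, 64 mm above the bench. Lid: grey plate 6 mm thick, 136 mm wide, reaching 126 mm from the hinge, a black lip in front to 133 mm. Its underside passes through the axis. Opening swings the front edge up and away from the robot. Axes turn with the lid: -x to its front edge, z out of its upper face.
- lid_push (a point): A point on the upper (outer) face of the lid, on its middle line, 105 mm from the hinge. Axes turn with the lid, z out of the upper face.
- puck: Bystander: steel disc, 32 mm diameter, 22 mm high, near the reader. Origin at its underside.
- vial: Bystander: small amber jar, 28 mm diameter, 55 mm high, beside the housing. Origin at its underside.
- driver: Bystander: a 150 mm screwdriver lying beside the reader. Origin near its middle.
- beaker: Bystander: glass beaker, 68 mm diameter, 90 mm high. Origin at its underside.
- bottle: Bystander: amber bottle, 70 mm diameter, 150 mm high. Origin at its underside.
- tray: Bystander: white tray 120 x 160 x 30 mm. Origin at its underside.
- jar: Bystander: white jar with black cap, 60 mm diameter, 75 mm high. Origin at its underside.
There are look-alikes about, which are no part of the job. Of the things that look like the carrier, the largest one is meant.

How it is judged:
By the outcome, as a careful person would: the job done as asked, in the order asked, and still so for the second after the job is handed in, while the arm keeps its last pose, push and grip.
It also fails if it takes over 48 s, if anything falls off the work surface, if the arm or the gripper's body presses on something with over 40 N, if the wrist force passes 120 N, or if a joint passes its speed limit or range.

## Working session

There is one attempt and no reset: what is moved stays moved. The work goes in short steps, Python scripts to look and compute and a tool call to move; the robot and the scene stay as the last step left them, time stands still between calls to the robot, and variables do not carry over. Pictures are saved under pics/ and viewed, at most 10 in all, crops included, and the job is handed in when it is done.

Besides the shell and the picture viewer there is one more tool, called after ">>>" as name([rows], argument=value, ...), one row to a line, values as JSON. arm_command: Moves the arm, as the interface text tells. Its arguments: {"type":"object","properties":{"steps":{"type":"array","items":{"type":"array","items":{"type":"number"}}},"grip_force":{"type":"number"}},"required":["steps"]}

```bash
mkdir -p pics; python3 - <<'E'
from rig import arm
import cv2,numpy as np
for n in("top","side"):
    cv2.imwrite(f"pics/{n}0.png",arm.get_image(n)[:,:,::-1]); m=arm.camera_model(n); print(n,m["intrinsics"],m["R"],m["t"])
s=arm.state();print(s["clock"],s["tcp_pos"],s["ee_rot"])
E
```

```text
top [[495.9980485    0.         316.58045243]
 [  0.         495.9980485  234.01214106]
 [  0.           0.           1.        ]] [[ 0.00390019 -0.99998824 -0.00288261]
 [-0.97149456 -0.00310576 -0.23704148]
 [ 0.23702974  0.00372495 -0.97149525]] [-0.00720802  0.56652395  1.24627394]
side [[603.75447724   0.         319.73394441]
 [  0.         603.75447724 246.88629525]
 [  0.           0.           1.        ]] [[-0.99478966 -0.09998488 -0.01991367]
 [-0.03837707  0.54822302 -0.83545121]
 [ 0.09444963 -0.830334   -0.54920371]] [0.55124785 0.08678302 1.3008059 ]
0.1 [0.21277645 0.50664269 0.21789347] [[-9.21901961e-01  3.87422123e-01 -9.34298275e-04]
 [ 3.87423113e-01  9.21900984e-01 -1.38140184e-03]
 [ 3.26144864e-04 -1.63548581e-03 -9.99998609e-01]]
```

View pics/top0.png

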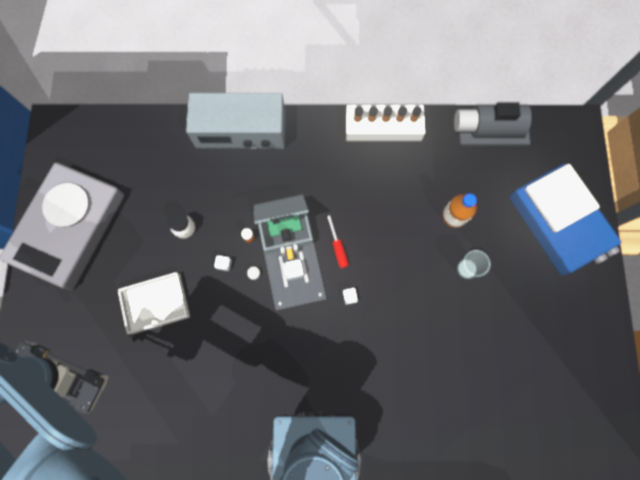

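View pics/side0.png

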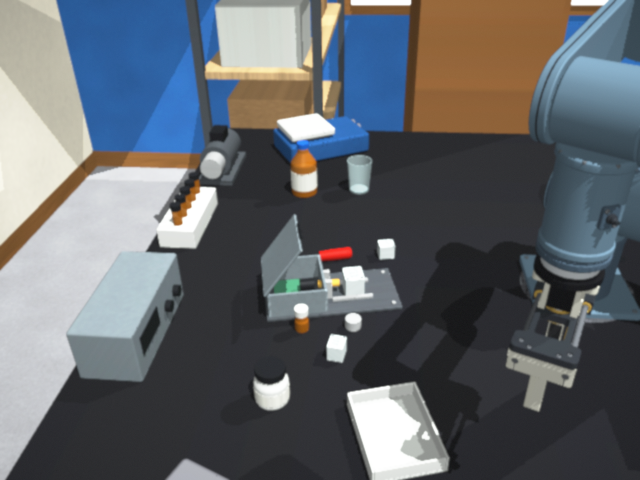

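The top view shows the reader at about (290,255) with its lid open towards the top. Three white blocks could be taken for the carrier: (292,268) in the guide, (222,263) and (350,296) on the bench. I choose the one in the guide, which looks largest, and check it in a close crop.

```bash
python3 - <<'E'
import cv2,numpy as np
a=cv2.imread("pics/top0.png")[190:312,210:365]; b=cv2.imread("pics/side0.png")[210:370,250:410]
a=cv2.resize(a,None,fx=5,fy=5,interpolation=cv2.INTER_CUBIC)[:600]
b=cv2.resize(b,(600,600),interpolation=cv2.INTER_CUBIC)
cv2.imwrite("pics/ct.png",a);cv2.imwrite("pics/cs.png",b);print(a.shape)
E
```

```text
(600, 775, 3)
```

View pics/ct.png

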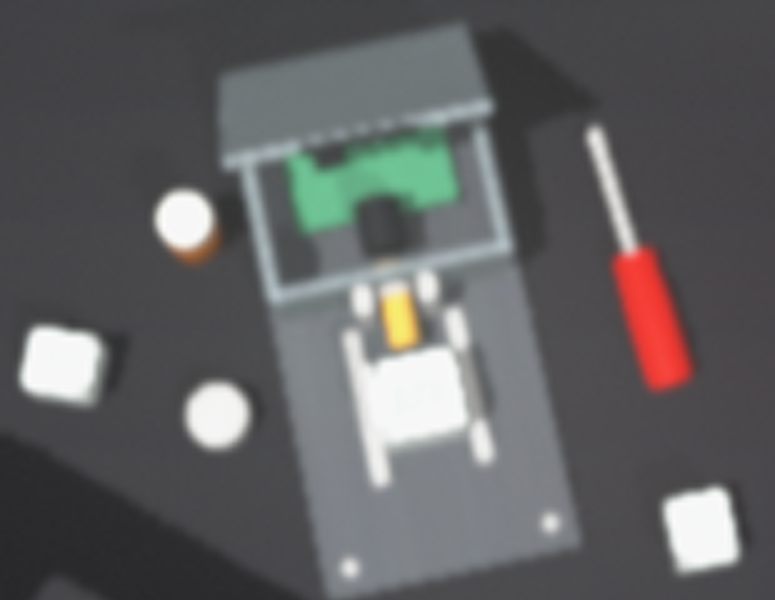

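View pics/cs.png

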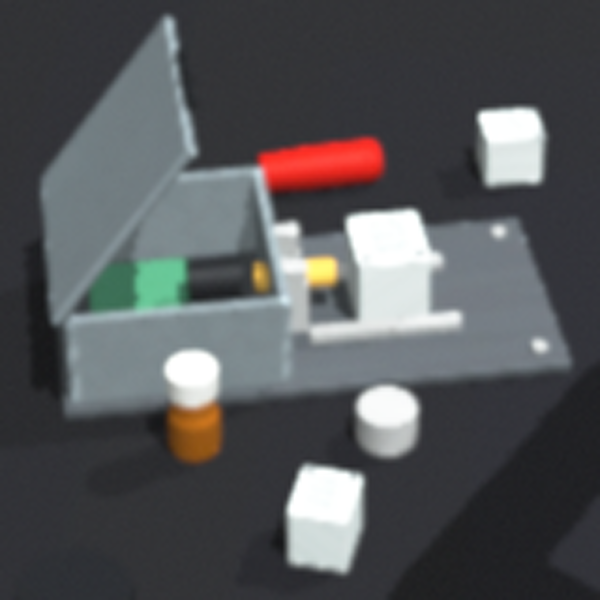

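The carrier is confirmed: the block between the rails, crop (418,395), is clearly the largest of the three. In the top crop the base front corners are at (330,598) and (580,545), the rim corners at (272,302) and (513,248), and the lid's front edge runs (222,165)-(493,105). Next I fit the poses.

```bash
cat > fit.py <<'E'
import numpy as np
from scipy.optimize import least_squares
from scipy.spatial.transform import Rotation as Ro
from rig import arm
M={n:arm.camera_model(n) for n in("top","side")}
def proj(n,X):
    m=M[n];c=m["R"]@X+m["t"];p=m["intrinsics"]@c;return p[:2]/p[2]
def rd(p,v): return np.array([p[0],p[1],0])+Ro.from_euler('z',p[2]).apply(v)
def lid(p,r,y,z=0.): c,s=np.cos(p[3]),np.sin(p[3]);return rd(p,[.137-r*c+z*s,y,.064+r*s+z*c])
mm=lambda *a:(lambda p:rd(p,np.array(a)/1e3))
car=lambda x,y,z:(lambda p:rd(p,[p[4]+x/1e3,y/1e3,z/1e3]))
L=lambda r,y,z:(lambda p:lid(p,r/1e3,y/1e3,z/1e3))
T=[(mm(-140,70,8),330,598),(mm(-140,-70,8),580,545),(mm(15,65,63),272,302),(mm(15,-65,63),513,248),(mm(-85,28.5,14),381,487),(mm(-85,-28.5,14),487,463),
 (L(133,68,3),222,165),(L(133,-68,3),493,105),(L(0,68,6),220,75),(L(0,-68,6),463,22),
 (car(20,23,53),368,352),(car(20,-23,53),458,342),(car(-20,-23,53),470,430),(car(-20,23,53),378,447)]
S=[(mm(-140,70,8),570,366),(mm(-140,-70,8),520,218),(mm(15,65,63),290,303),(mm(15,-65,63),265,170),(mm(15,65,8),290,380),(L(133,68,0),197,155),(L(133,-68,0),170,17),
 (car(20,23,53),355,267),(car(20,-23,53),346,217),(car(-20,-23,53),420,208),(car(-20,23,53),430,262)]
O=[("top",f,210+(u+.5)/5-.5,190+(v+.5)/5-.5) for f,u,v in T]+[("side",f,250+(u+.5)/3.75-.5,210+(v+.5)/3.75-.5) for f,u,v in S]
def res(p): return np.concatenate([proj(n,f(p))-[u,v] for n,f,u,v in O])
if __name__=="__main__":
    r=least_squares(res,[.5,.05,.2,.9,-.05],loss="soft_l1")
    p=r.x;print(p.round(4));print(res(p).reshape(-1,2).round(1).tolist())
    np.save("p.npy",p)
    print("stop",rd(p,[0,0,0]),"lidpush",lid(p,.105,0,.006),"lip",lid(p,.133,0,.006),"rear",rd(p,[p[4]-.02,0,.033]))
E
python3 fit.py
```

```text
[ 0.5244  0.0675  0.2196  0.9517 -0.0486]
[[-0.5, 0.5], [0.5, -0.2], [-0.3, -0.4], [-0.4, 0.1], [0.2, -1.0], [-0.3, -0.7], [0.0, -0.6], [0.2, -0.0], [-0.1, -0.1], [0.8, 0.1], [-0.3, 2.9], [-1.3, 1.2], [-0.6, -1.8], [0.7, -1.5], [0.6, -0.4], [-0.5, 0.2], [0.0, 0.4], [-1.0, -0.3], [0.4, 1.2], [0.7, -3.3], [1.6, -2.2], [1.0, -0.3], [0.1, 0.3], [-1.1, 1.1], [0.1, -0.7]]
stop [0.52437983 0.06750136 0.        ] lidpush [0.60339409 0.08513593 0.15299617] lip [0.58753667 0.08159684 0.17580005] rear [0.457417   0.05255645 0.033     ]
```

The fit is good to about 1 px, with the reader at (0.524, 0.068), yaw 0.22 rad, lid 0.95 rad and carrier about 10 mm short of the plunger. Next I compute the approach above the lid.

```bash
cat > h.py <<'E'
import numpy as np
from scipy.spatial.transform import Rotation as Ro
from fit import rd,lid
from rig import arm
p=np.load("p.npy"); s=arm.state()
Rt=Ro.from_euler('z',p[2]).as_matrix()@np.diag([-1,1,-1.])   # tool x = -reader x, y = y, z down
def rel(X,R=Rt):
    Rn=np.asarray(s["ee_rot"]);return (Rn.T@(np.asarray(X)-s["tcp_pos"])*100).round(2).tolist()+Ro.from_matrix(Rn.T@R).as_rotvec().round(3).tolist()
def push(th,r=.115,up=0,back=0):
    q=p.copy();q[3]=th;return lid(q,r,0,.006)+Rt@[-.0075-back,0,-up]
def show():
    print({k:np.round(s[k],4).tolist() for k in("clock","tcp_pos","force","finger_gap","joint_pos")})
E
python3 - <<'E'
from h import *
show()
print(rel([.213,.507,.29])); a=push(.95,up=.10,back=.02); print(a,rel(a)); a=push(.95,up=.02,back=.01); print(a,rel(a))
E
```

```text
{'clock': 0.1, 'tcp_pos': [0.2128, 0.5066, 0.2179], 'force': [-0.1673, -0.2673, 0.9392], 'finger_gap': 0.0929, 'joint_pos': [0.9702, 0.2593, 1.536, -0.0, 1.348, -0.2028]}
[-0.0, 0.03, -7.21, -0.001, -0.001, -0.617]
[0.62440588 0.08982538 0.26103288] [-54.1, -22.49, -4.29, -0.001, -0.001, -0.617]
[0.614646   0.08764715 0.18103288] [-53.28, -23.05, 3.71, -0.001, -0.001, -0.617]
```

The rows are not in the units I measure in: shifts go in shares of 0.6 m and turns go in shares of 4 rad. I convert before sending: -54.1 cm is -0.9017, -51.5 cm is -0.8583, -0.617 rad is -0.1543.

>>> arm_command([
  [1, 0, 0, -0.0667, 0, 0, 0],
  [1, -0.0667, -0.025, -0.1167, 0, 0, -0.015],
  [1, -0.1333, -0.055, -0.1333, 0, 0, -0.03],
  [1, -0.2, -0.0833, -0.1333, 0, 0, -0.045],
  [1, -0.2667, -0.11, -0.1333, 0, 0, -0.06],
  [1, -0.3333, -0.1383, -0.1333, 0, 0, -0.075],
  [1, -0.4, -0.1667, -0.1333, 0, 0, -0.09],
  [1, -0.4667, -0.1933, -0.1333, 0, 0, -0.105],
  [1, -0.5333, -0.2217, -0.1333, 0, 0, -0.12],
  [1, -0.6, -0.25, -0.1333, 0, 0, -0.135],
  [1, -0.6667, -0.2767, -0.1333, 0, 0, -0.15],
  [1, -0.7333, -0.305, -0.1333, 0, 0, -0.1543],
  [1, -0.8, -0.3333, -0.1333, 0, 0, -0.1543],
  [1, -0.8583, -0.3567, -0.1167, 0, 0, -0.1543],
  [1, -0.9017, -0.375, -0.0833, 0, 0, -0.1543],
  [1, -0.9017, -0.375, -0.0717, 0, 0, -0.1543],
  [1, -0.9017, -0.375, -0.0717, 0, 0, -0.1543],
  [1, -0.9017, -0.375, -0.0717, 0, 0, -0.1543],
], grip_force=20)

```text
clock: 1.9
tcp_pos: [0.624, 0.0909, 0.2618]
ee_rot: [[-0.976, -0.218, -0.001], [-0.218, 0.976, 0.0], [0.0, 0.001, -1.0]]
force: [-0.4, 0.3, -0.3]
finger_gap: 0.0002
grasp_force: 0.0
```

```bash
python3 - <<'E'
from h import *
import cv2
show()
cv2.imwrite("pics/s1.png",cv2.resize(arm.get_image("side")[100:370,170:450,::-1],None,fx=2.2,fy=2.2,interpolation=2))
for t,u,b in [(.95,.02,.01),(.95,.005,.003),(.9,0,0),(.7,0,0),(.5,0,0),(.3,0,0),(.1,0,0),(0,0,0)]: print(t,rel(push(t,up=u,back=b)))
E
```

```text
{'clock': 1.9, 'tcp_pos': [0.624, 0.0909, 0.2618], 'force': [-0.4398, 0.281, -0.2589], 'finger_gap': 0.0002, 'joint_pos': [-0.0322, 0.3837, 1.254, 0.0004, 1.5045, -1.8229]}
0.95 [0.98, -0.12, 8.08, 0.001, -0.0, 0.0]
0.95 [1.68, -0.12, 9.58, 0.001, -0.0, 0.0]
0.9 [2.46, -0.12, 10.4, 0.001, -0.0, 0.0]
0.7 [4.19, -0.12, 11.92, 0.001, -0.0, 0.0]
0.5 [5.58, -0.12, 13.75, 0.001, -0.0, 0.0]
0.3 [6.59, -0.12, 15.82, 0.001, -0.0, 0.0]
0.1 [7.16, -0.12, 18.04, 0.001, -0.0, 0.0]
0 [7.28, -0.12, 19.19, 0.001, -0.0, 0.0]
```

View pics/s1.png

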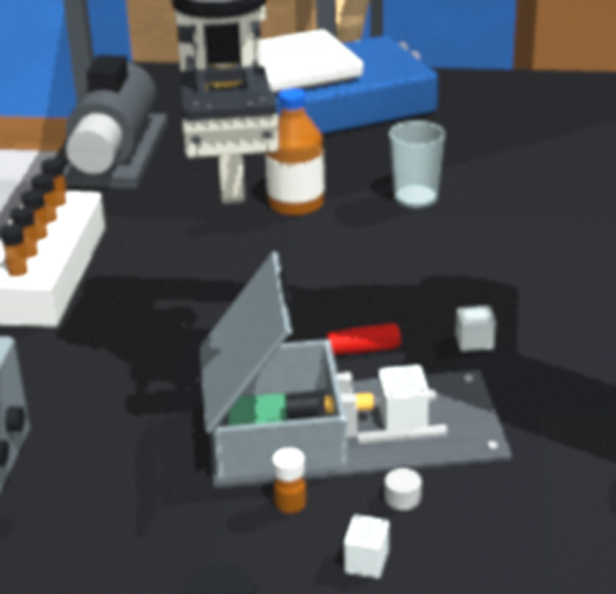

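The closed fingertips at (232,200) are above and behind the open lid, whose edge runs (275,255)-(290,330). Way down is clear.

In the tool's units: 11.9 cm is 0.1983, 10.4 cm is 0.1733.

>>> arm_command([
  [1, 0.005, 0, 0.0333, 0, 0, 0],
  [1, 0.01, 0, 0.0667, 0, 0, 0],
  [1, 0.015, 0, 0.1, 0, 0, 0],
  [1, 0.0167, 0, 0.125, 0, 0, 0],
  [1, 0.02, 0, 0.1417, 0, 0, 0],
  [1, 0.025, 0, 0.1533, 0, 0, 0],
  [1, 0.03, 0, 0.1617, 0, 0, 0],
  [1, 0.035, 0, 0.1683, 0, 0, 0],
  [1, 0.041, 0, 0.1733, 0, 0, 0],
  [1, 0.0483, 0, 0.18, 0, 0, 0],
  [1, 0.0567, 0, 0.1867, 0, 0, 0],
  [1, 0.0633, 0, 0.1925, 0, 0, 0],
  [1, 0.07, 0, 0.1983, 0, 0, 0],
])

```text
clock: 3.25
tcp_pos: [0.5837, 0.0808, 0.1425]
ee_rot: [[-0.976, -0.217, 0.001], [-0.217, 0.976, -0.0], [-0.001, -0.0, -1.0]]
force: [2.1, 0.6, 0.9]
finger_gap: 0.0008
grasp_force: 0.9
```

```bash
python3 - <<'E'
from h import *
import cv2
show()
cv2.imwrite("pics/s2.png",cv2.resize(arm.get_image("side")[170:370,210:450,::-1],None,fx=2.5,fy=2.5,interpolation=2))
for t in [.7,.6,.5,.4,.3,.2,.1,.05,0]: print(t,rel(push(t)))
E
```

```text
{'clock': 3.25, 'tcp_pos': [0.5837, 0.0808, 0.1425], 'force': [2.1293, 0.5946, 0.9395], 'finger_gap': 0.0008, 'joint_pos': [-0.0517, 0.3867, 1.5467, 0.0, 1.2074, -1.8415]}
0.7 [0.03, -0.0, -0.02, -0.0, 0.001, -0.001]
0.6 [0.78, -0.0, 0.86, -0.0, 0.001, -0.001]
0.5 [1.43, -0.0, 1.8, -0.0, 0.001, -0.001]
0.4 [1.99, -0.0, 2.81, -0.0, 0.001, -0.001]
0.3 [2.44, -0.0, 3.87, -0.0, 0.001, -0.001]
0.2 [2.78, -0.0, 4.97, -0.0, 0.001, -0.001]
0.1 [3.01, -0.0, 6.1, -0.0, 0.001, -0.001]
0.05 [3.09, -0.0, 6.67, -0.0, 0.001, -0.001]
0 [3.13, -0.0, 7.24, -0.0, 0.001, -0.001]
```

View pics/s2.png

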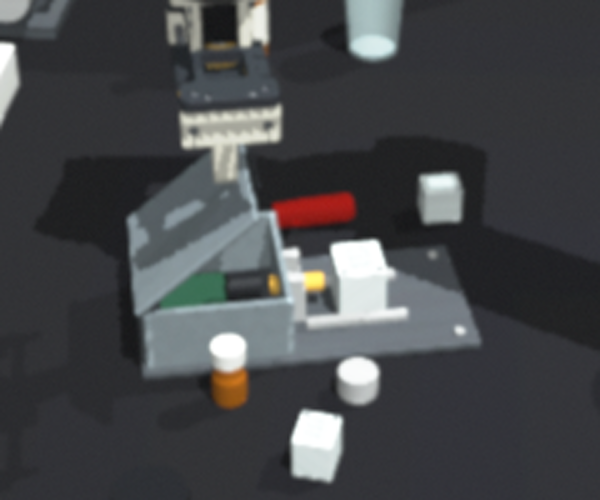

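The fingertips at (225,180) are on the lid's outer face, with light force, and the lid has moved to about 0.7 rad. Continue along the arc.

In the tool's units: 6.7 cm is 0.1117, 6.55 cm is 0.1092.

>>> arm_command([
  [1, 0.0067, 0, 0.007, 0, 0, 0],
  [1, 0.013, 0, 0.0143, 0, 0, 0],
  [1, 0.0183, 0, 0.022, 0, 0, 0],
  [1, 0.0238, 0, 0.03, 0, 0, 0],
  [1, 0.0287, 0, 0.0383, 0, 0, 0],
  [1, 0.0332, 0, 0.0468, 0, 0, 0],
  [1, 0.037, 0, 0.0555, 0, 0, 0],
  [1, 0.0407, 0, 0.0645, 0, 0, 0],
  [1, 0.0437, 0, 0.0733, 0, 0, 0],
  [1, 0.0463, 0, 0.0817, 0, 0, 0],
  [1, 0.048, 0, 0.0883, 0, 0, 0],
  [1, 0.0492, 0, 0.0942, 0, 0, 0],
  [1, 0.05, 0, 0.0992, 0, 0, 0],
  [1, 0.0507, 0, 0.1033, 0, 0, 0],
  [1, 0.0512, 0, 0.1067, 0, 0, 0],
  [1, 0.0515, 0, 0.1092, 0, 0, 0],
  [1, 0.0517, 0, 0.1117, 0, 0, 0],
  [1, 0.0517, 0, 0.1117, 0, 0, 0],
])

```text
clock: 5.1
tcp_pos: [0.5531, 0.0742, 0.0754]
ee_rot: [[-0.976, -0.217, -0.001], [-0.217, 0.976, 0.0], [0.001, 0.0, -1.0]]
force: [0.3, 0.2, 0.2]
finger_gap: 0.0006
grasp_force: 0.0
```

In the tool's units: 0.4 cm is 0.0067, 0.3 cm is 0.005.

>>> arm_command([
  [1, 0, 0, 0.0017, 0, 0, 0],
  [1, 0, 0, 0.0033, 0, 0, 0],
  [1, 0, 0, 0.005, 0, 0, 0],
  [1, 0, 0, 0.0067, 0, 0, 0],
  [1, 0, 0, 0.0067, 0, 0, 0],
])

```text
clock: 5.6
tcp_pos: [0.5532, 0.0742, 0.0714]
ee_rot: [[-0.976, -0.217, -0.0], [-0.217, 0.976, 0.0], [0.0, 0.0, -1.0]]
force: [0.1, 0.2, -0.2]
finger_gap: 0.0004
grasp_force: 0.0
```

In the tool's units: 0.2 cm is 0.0033, 0.15 cm is 0.0025.

>>> arm_command([
  [1, 0, 0, 0.0008, 0, 0, 0],
  [1, 0, 0, 0.0017, 0, 0, 0],
  [1, 0, 0, 0.0025, 0, 0, 0],
  [1, 0, 0, 0.0033, 0, 0, 0],
  [1, 0, 0, 0.0033, 0, 0, 0],
])

```text
clock: 6.1
tcp_pos: [0.5534, 0.0743, 0.0702]
ee_rot: [[-0.976, -0.218, 0.0], [-0.218, 0.976, 0.0], [-0.0, -0.0, -1.0]]
force: [-2.9, -0.1, 5.6]
finger_gap: 0.0006
grasp_force: 2.9
```

```bash
python3 - <<'E'
from h import *
import cv2
show()
cv2.imwrite("pics/s3.png",cv2.resize(arm.get_image("side")[190:370,210:450,::-1],None,fx=3,fy=3,interpolation=2))
E
```

```text
{'clock': 6.1, 'tcp_pos': [0.5534, 0.0743, 0.0702], 'force': [-2.9257, -0.0887, 5.6325], 'finger_gap': 0.0006, 'joint_pos': [-0.0664, 0.4147, 1.7053, 0.0, 1.0212, -1.8565]}
```

View pics/s3.png

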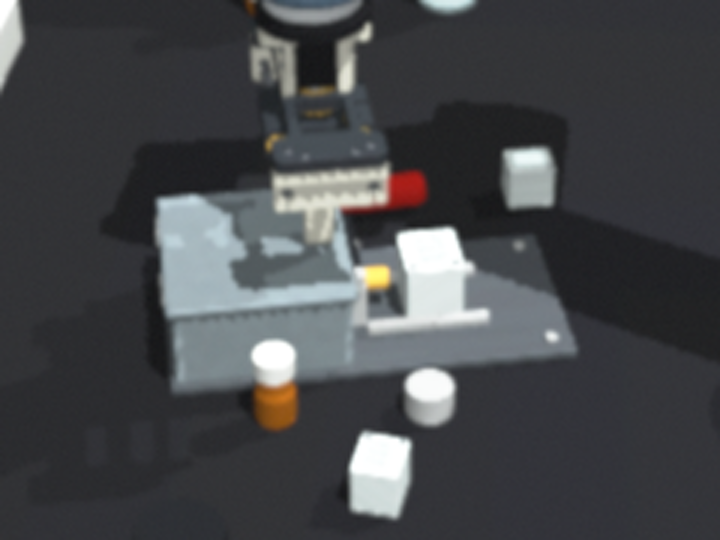

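The lid lies flat on the housing in the picture, with its front edge at about (160,305)-(350,290). I press lightly once more to make sure, then lift.

In the tool's units: 0.2 cm is 0.0033, 0.1 cm is 0.0017.

>>> arm_command([
  [1, 0, 0, 0.0017, 0, 0, 0],
  [1, 0, 0, 0.0033, 0, 0, 0],
  [1, 0, 0, 0.0033, 0, 0, 0],
])

```text
clock: 6.45
tcp_pos: [0.5535, 0.0742, 0.07]
ee_rot: [[-0.976, -0.218, 0.001], [-0.218, 0.976, -0.0], [-0.001, -0.0, -1.0]]
force: [-7.3, -0.7, 19.4]
finger_gap: 0.0004
grasp_force: 9.6
```

```bash
python3 - <<'E'
from h import *
show()
xr=p[4]-.02
for d,z in [(-.06,.14),(-.03,.14),(-.03,.026),(-.0095,.026)]: print(d,z,rel(rd(p,[xr+d,0,z])))
print(rel(rd(p,[.04,0,.14])))
E
```

```text
{'clock': 6.45, 'tcp_pos': [0.5535, 0.0742, 0.07], 'force': [-7.3221, -0.6813, 19.3833], 'finger_gap': 0.0004, 'joint_pos': [-0.0663, 0.4146, 1.7061, -0.0002, 1.0198, -1.8565]}
-0.06 0.14 [15.84, -0.03, -7.01, -0.0, 0.001, -0.0]
-0.03 0.14 [12.84, -0.03, -7.01, -0.0, 0.001, -0.0]
-0.03 0.026 [12.85, -0.02, 4.39, -0.0, 0.001, -0.0]
-0.0095 0.026 [10.8, -0.02, 4.39, -0.0, 0.001, -0.0]
[-1.02, -0.03, -6.99, -0.0, 0.001, -0.0]
```

In the tool's units: 13.5 cm is 0.225, -7.5 cm is -0.125.

>>> arm_command([
  [1, 0, 0, -0.0167, 0, 0, 0],
  [1, 0, 0, -0.05, 0, 0, 0],
  [1, 0, 0, -0.1, 0, 0, 0],
  [1, 0.0333, 0, -0.125, 0, 0, 0],
  [1, 0.1, 0, -0.125, 0, 0, 0],
  [1, 0.1667, 0, -0.125, 0, 0, 0],
  [1, 0.2167, 0, -0.1167, 0, 0, 0],
  [1, 0.225, 0, -0.0833, 0, 0, 0],
  [1, 0.225, 0, -0.025, 0, 0, 0],
  [1, 0.225, 0, 0.025, 0, 0, 0],
  [1, 0.225, 0, 0.0583, 0, 0, 0],
  [1, 0.225, 0, 0.0683, 0, 0, 0],
  [1, 0.225, 0, 0.0683, 0, 0, 0],
  [1, 0.225, 0, 0.0683, 0, 0, 0],
])

```text
clock: 7.85
tcp_pos: [0.4225, 0.0447, 0.0274]
ee_rot: [[-0.976, -0.217, 0.001], [-0.217, 0.976, -0.0], [-0.001, -0.001, -1.0]]
force: [-0.4, -0.1, -0.4]
finger_gap: 0.0009
grasp_force: 0.0
```

```bash
python3 - <<'E'
from h import *
import cv2
show()
cv2.imwrite("pics/s4.png",cv2.resize(arm.get_image("side")[190:370,210:450,::-1],None,fx=3,fy=3,interpolation=2))
xr=p[4]-.02
for d in [-.0095,0,.01]: print(d,rel(rd(p,[xr+d,0,.026])))
print("final",rel(rd(p,[-.04-.0075,0,.026])))
E
```

```text
{'clock': 7.85, 'tcp_pos': [0.4225, 0.0447, 0.0274], 'force': [-0.4369, -0.0559, -0.4094], 'finger_gap': 0.0009, 'joint_pos': [-0.1584, 0.2797, 2.0662, 0.0, 0.7942, -1.9484]}
-0.0095 [-2.63, 0.0, 0.15, -0.001, 0.001, -0.0]
0 [-3.58, 0.0, 0.15, -0.001, 0.001, -0.0]
0.01 [-4.58, 0.01, 0.15, -0.001, 0.001, -0.0]
final [-5.69, 0.01, 0.15, -0.001, 0.001, -0.0]
```

View pics/s4.png

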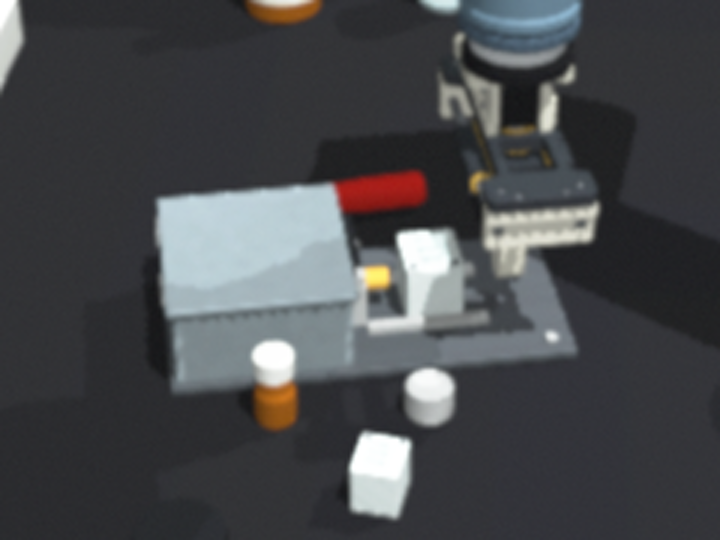

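The lid stays shut at (255,250) and the fingertips at (510,270) are behind the carrier, centred on its line. Now I push.

>>> arm_command([
  [1, -0.0167, 0, 0, 0, 0, 0],
  [1, -0.03, 0, 0, 0, 0, 0],
  [1, -0.0367, 0, 0, 0, 0, 0],
  [1, -0.0417, 0, 0, 0, 0, 0],
  [1, -0.0458, 0, 0, 0, 0, 0],
  [1, -0.05, 0, 0, 0, 0, 0],
  [1, -0.0542, 0, 0, 0, 0, 0],
  [1, -0.0583, 0, 0, 0, 0, 0],
  [1, -0.0625, 0, 0, 0, 0, 0],
  [1, -0.0667, 0, 0, 0, 0, 0],
  [1, -0.0708, 0, 0, 0, 0, 0],
  [1, -0.075, 0, 0, 0, 0, 0],
  [1, -0.0783, 0, 0, 0, 0, 0],
  [1, -0.0817, 0, 0, 0, 0, 0],
  [1, -0.0842, 0, 0, 0, 0, 0],
  [1, -0.0867, 0, 0, 0, 0, 0],
  [1, -0.0867, 0, 0, 0, 0, 0],
])

```text
clock: 9.6
tcp_pos: [0.4696, 0.0558, 0.0264]
ee_rot: [[-0.976, -0.218, -0.006], [-0.218, 0.976, -0.001], [0.006, 0.001, -1.0]]
force: [-9.2, -4.0, 6.4]
finger_gap: 0.0002
grasp_force: 4.7
```

```bash
python3 - <<'E'
from h import *
show()
print("final",rel(rd(p,[-.04-.0075,0,.026])))
E
```

```text
{'clock': 9.6, 'tcp_pos': [0.4696, 0.0558, 0.0264], 'force': [-9.2354, -3.9758, 6.4335], 'finger_gap': 0.0002, 'joint_pos': [-0.1171, 0.3546, 1.9489, -0.0017, 0.8436, -1.9066]}
final [-0.85, -0.05, 0.03, 0.001, -0.006, 0.0]
```

In the tool's units: -0.4 cm is -0.0067, -0.05 cm is -0.0008.

>>> arm_command([
  [1, -0.0017, 0, -0.0003, 0, 0, 0],
  [1, -0.0033, 0, -0.0008, 0, 0, 0],
  [1, -0.005, 0, -0.0008, 0, 0, 0],
  [1, -0.0067, 0, -0.0008, 0, 0, 0],
  [1, -0.0067, 0, -0.0008, 0, 0, 0],
])

```text
clock: 10.1
tcp_pos: [0.4735, 0.0567, 0.0265]
ee_rot: [[-0.976, -0.218, -0.006], [-0.218, 0.976, -0.001], [0.006, 0.001, -1.0]]
force: [-7.8, -3.8, 2.5]
finger_gap: 0.0004
grasp_force: 4.1
```

>>> arm_command([
  [1, -0.0017, 0, 0, 0, 0, 0],
  [1, -0.0033, 0, 0, 0, 0, 0],
  [1, -0.005, 0, 0, 0, 0, 0],
  [1, -0.0067, 0, 0, 0, 0, 0],
  [1, -0.0067, 0, 0, 0, 0, 0],
])

```text
clock: 10.6
tcp_pos: [0.4759, 0.0573, 0.0264]
ee_rot: [[-0.976, -0.218, -0.009], [-0.218, 0.976, -0.001], [0.009, 0.001, -1.0]]
force: [-10.6, -5.4, 6.1]
finger_gap: 0.0007
grasp_force: 6.3
```

In the tool's units: -0.2 cm is -0.0033, -0.1 cm is -0.0017.

>>> arm_command([
  [1, -0.0017, 0, 0, 0, 0, 0],
  [1, -0.0033, 0, 0, 0, 0, 0],
  [1, -0.0033, 0, 0, 0, 0, 0],
])

```text
clock: 10.9
tcp_pos: [0.4759, 0.0573, 0.0264]
ee_rot: [[-0.976, -0.219, -0.012], [-0.219, 0.976, -0.002], [0.013, 0.001, -1.0]]
force: [-18.1, -8.2, 13.3]
finger_gap: 0.0003
grasp_force: 9.5
```

>>> arm_command([
  [1, -0.0017, 0, -0.0008, 0, 0, 0],
  [1, -0.0025, 0, -0.0017, 0, 0, 0],
  [1, -0.0025, 0, -0.0017, 0, 0, 0],
  [1, -0.0025, 0, -0.0017, 0, 0, 0],
])

```text
clock: 11.3
tcp_pos: [0.4759, 0.0573, 0.0265]
ee_rot: [[-0.976, -0.219, -0.015], [-0.219, 0.976, -0.002], [0.016, 0.001, -1.0]]
force: [-19.2, -10.5, 7.7]
finger_gap: 0.0005
grasp_force: 10.2
```

```bash
python3 - <<'E'
from h import *
import cv2
show()
a=arm.get_image("side")[230:350,260:410,::-1];b=arm.get_image("top")[220:320,245:345,::-1]
a=cv2.resize(a,(500,400),interpolation=2);b=cv2.resize(b,(300,300),interpolation=2)
c=np.zeros((400,800,3),np.uint8);c[:,:500]=a;c[:300,500:]=b
cv2.imwrite("pics/s5.png",c)
print("final",rel(rd(p,[-.04-.0075,0,.026])))
E
```

```text
{'clock': 11.3, 'tcp_pos': [0.4759, 0.0573, 0.0265], 'force': [-19.1732, -10.501, 7.7085], 'finger_gap': 0.0005, 'joint_pos': [-0.1103, 0.3687, 1.9248, -0.0051, 0.8631, -1.8985]}
final [-0.21, -0.06, 0.05, 0.001, -0.016, 0.001]
```

View pics/s5.png

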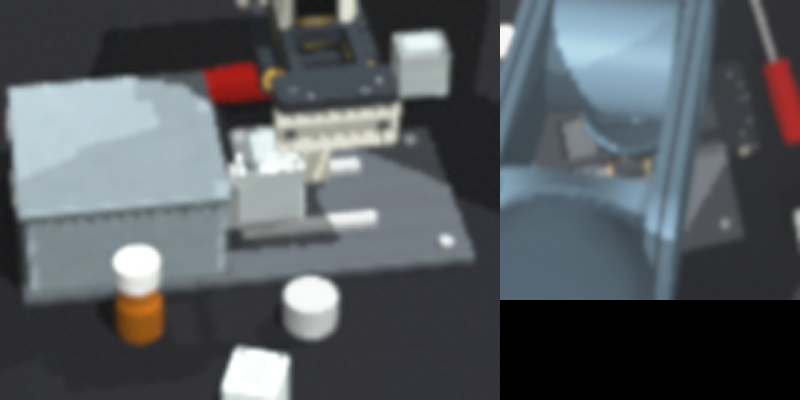

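In the tool's units: -0.2 cm is -0.0033, -0.1 cm is -0.0017.

>>> arm_command([
  [1, -0.0017, 0, 0, 0, 0, 0],
  [1, -0.0033, -0.0008, -0.0008, 0, 0, 0],
  [1, -0.0033, -0.0008, -0.0008, 0, 0, 0],
  [1, -0.0033, -0.0008, -0.0008, 0, 0, 0],
])

```text
clock: 11.8
tcp_pos: [0.4759, 0.0572, 0.0265]
ee_rot: [[-0.975, -0.219, -0.019], [-0.219, 0.976, -0.002], [0.02, 0.002, -1.0]]
force: [-21.5, -11.6, 10.3]
finger_gap: 0.0004
grasp_force: 12.3
```

```bash
python3 - <<'E'
from h import *
show()
m=M=arm.camera_model("side")
from fit import proj
# expected pixels (in s5 left panel) of the carrier's top corners on the stops, and 2 mm short
for x in (-.02,-.022): print([((proj("side",rd(p,[x+a,b,.053]))-[260,230])*10/3).round(0).tolist() for a,b in((.02,.023),(-.02,.023))])
E
```

```text
{'clock': 11.8, 'tcp_pos': [0.4759, 0.0572, 0.0265], 'force': [-21.5097, -11.6102, 10.2583], 'finger_gap': 0.0004, 'joint_pos': [-0.1102, 0.3708, 1.9212, -0.0058, 0.8686, -1.8982]}
[[239.0, 172.0], [303.0, 167.0]]
[[242.0, 172.0], [306.0, 166.0]]
```

The carrier sits on the stops: its top corners, seen at about (235,172) and (305,165), match the predicted on-stop position, and the TCP no longer moves as the force rises. I take out the small tilt of the tool and firm the push up slightly.

In the tool's units: -0.05 cm is -0.0008, -0.025 rad is -0.0063.

>>> arm_command([
  [1, 0, 0, -0.0008, 0, -0.0025, 0],
  [1, 0, 0, -0.0008, 0, -0.005, 0],
  [1, -0.0008, 0, -0.0008, 0, -0.0063, 0],
  [1, -0.0008, 0, -0.0008, 0, -0.0063, 0],
  [1, -0.0008, 0, -0.0008, 0, -0.0063, 0],
])

```text
clock: 12.3
tcp_pos: [0.4763, 0.0574, 0.0263]
ee_rot: [[-0.976, -0.219, 0.005], [-0.219, 0.976, 0.003], [-0.005, 0.002, -1.0]]
force: [-20.4, -11.4, 3.9]
finger_gap: 0.0005
grasp_force: 11.1
```

>>> arm_command([
  [1, -0.0017, 0, 0, 0, 0, 0],
  [1, -0.0025, 0, 0, 0, 0, 0],
  [1, -0.0025, 0, 0, 0, 0, 0],
  [1, -0.0025, 0, 0, 0, 0, 0],
  [1, -0.0025, 0, 0, 0, 0, 0],
  [1, -0.0025, 0, 0, 0, 0, 0],
])

```text
clock: 12.9
tcp_pos: [0.4763, 0.0574, 0.0264]
ee_rot: [[-0.976, -0.22, 0.002], [-0.22, 0.976, 0.003], [-0.002, 0.002, -1.0]]
force: [-24.8, -13.9, 8.6]
finger_gap: 0.0004
grasp_force: 13.6
```

The push is about 27 N and steady, the tool is vertical, and the carrier no longer moves. That leaves roughly 15 N on the stops after the spring and friction. Handing in.

```bash
python3 -c "
from rig import arm
print(arm.state()['force']);print(arm.close_job())"
```

```text
[-24.81027722 -13.87740661   8.56585266]
the job is handed in; nothing more can be done
None
```

The lid is shut, the carrier is held on its stops with a steady push of about 27 N, and the job was handed in at about 13 s; no verdict was returned.

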